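Line up the maquettes by height

ROBOT

A 6-joint arm with a two-finger parallel gripper is mounted at the origin on the work surface. World frame = base frame: x ahead of the robot, y to its left, z up, the work surface at z = 0. Lengths are in mm, angles in rad, forces in N, time in s.
With the tool pointing down it reaches from about 275 to 750 mm from the base axis. Payload 10.2 kg.
Tool frame: the origin (TCP) lies between the finger pads; the fingertips stand 14 mm ahead of it and the grasp point (between the pads) lies 5 mm behind it (tip_reach is the distance from the TCP to the fingertips, in mm); z points along the fingers, y is the line along which they close (so a half turn about z gives the same grasp; the last joint's range is limited). The gripper opens to 85 mm and grips with 20 to 120 N. Pads are 22 mm wide; open, the fingers measure 114 mm over their backs; the gripper's body (76 mm by 85 mm) begins 54 mm behind the grasp point. The pads swing forward as they close: fully open they stand 13 mm farther back than shut.
Start: joints at [0.909, 0.313, 1.498, -0, 1.331, -0.223], TCP at [223.061, 475.263, 245.294] pointing down, gripper open.
Joint ranges: [-2.94, 2.94], [-0.97, 2.17], [0.19, 2.56], [-1.23, 4.37], [0.02, 3.11], [-2.88, 2.88]. Speed limits (rad/s): [2.39, 2.39, 3.01, 3.14, 3.14, 3.14].

INTERFACE

Orientations are given as a unit quaternion [w, x, y, z].
In Python, from rig import * gives the robot as it stands.
- The arm moves only by the tool arm_command, never from a script. Its argument "steps" is a list that holds one entry, the list of rows, each a list of 7 numbers: the opening, from 0 (shut) to 1 (fully open), then the shift along the tool's x, y, z each as a share of 0.05 m, from -1 to 1, then the turn, a rotation vector about the tool's x, y, z each as a share of 0.15 rad, from -1 to 1. A call has 1 to 8 rows; each row shifts and turns the commanded pose from where the row before left it, along the tool's axes as they then stand; what a row does not reach is not made up. A row lasts 1/8 s, in which the tool goes at most 62.5 mm and 10.7 degrees, less where a joint would pass 70% of its speed; a pose out of reach is approached as far as the arm can. A call with a number of a shift or a turn outside -1 to 1 is refused whole. A call with a gripper value outside its range is refused whole. The fingers move at their own pace and stop on an object; "squeeze" is the grip in N (left out, the last holds). Time passes only in rows, so rows that do not move let the fingers close. It gives the time, the measured TCP pose, the force, the opening and the grip force at its end, in the units of the state.
- sense(): the state, without advancing time (a new reading comes with each control period).
- capture(name): name is "scene" or "top"; returns the picture (420x560x3 uint8, red, green, blue); there is no depth.
- get_calibration(name): a dict with "intrinsics" (3x3 intrinsics, pixels), "rvec" (rotation vector, rad) and "tvec" (3), from world to camera coordinates, as OpenCV has them. Camera axes: x right, y down, z forward; pixel columns grow to the right and rows downward; lengths in mm; the calibration is good to about 2 mm. A picture is of the moment at which its call begins. get_calibration takes no time and is no camera call.
- finish_job(): hands the job in; it is judged then, once.
The state is a dict: "time_s": time; "joints": joint angles; "dq": joint speeds; "tau": joint torques, N m; "eef_pos": TCP position; "ee_rot": TCP orientation; "force": force on the tool from outside, world axes, zero at the start; "wrist_torque": the same for the moment, N m; "grip_width": opening from 0.0 (shut) to 1.0 (fully open); "grip_force": force on a finger pad.
Only numpy, scipy, OpenCV 4.12 (cv2) and the standard library are available. Lean on these libraries where they do the work, as an engineer would, in place of code of your own. Each camera call takes 0.05 s, during which the arm holds its last target. There are 200 camera calls.

TASK

Line up the four small maquettes on the display board in order of height, one upright in the middle of each cork tile, with the tallest at the end of the row by the blue block and the shortest at the other end. Do not knock any of them over, and leave the pencil jar where it is.

Things in the scene. Friction and masses are not known exactly. Their poses are not given: they have to be found in the camera images.
- black_torso: Small black stone torso with a neck, on a pale wooden base: the tallest of the four maquettes. Loose, about 360 g. Origin at the centre of the underside of its square base (44 x 44 x 12 mm), z up. Turned figure, round about z; total height 136 mm; from 94 to 125 mm above the origin it is a plain upright cylinder 34 mm across, good to grip from above from any side.
- white_torso: Small white plaster torso on a dark wooden base: the second tallest. Loose, about 280 g. Origin at the centre of the underside of its square base (44 x 44 x 12 mm), z up. Turned figure, round about z; total height 114 mm; from 74 to 106 mm above the origin it is a plain upright cylinder 32 mm across, good to grip from above from any side.
- terracotta_torso: Small terracotta (orange-brown) torso on a white base: the third in height. Loose, about 220 g. Origin at the centre of the underside of its square base (44 x 44 x 12 mm), z up. Turned figure, round about z; total height 92 mm; from 58 to 86 mm above the origin it is a plain upright cylinder 34 mm across, good to grip from above from any side.
- brass_torso: Small brass (golden) figure on a brown wooden base: the shortest. Loose, about 200 g. Origin at the centre of the underside of its square base (44 x 44 x 12 mm), z up. Turned figure, round about z; total height 70 mm; from 30 to 62 mm above the origin it is a plain upright cylinder 32 mm across, good to grip from above from any side.
- tile1: Fixed cork tile, 62 x 62 x 4 mm, on the dark display board, leftmost (seen from the robot; +y end) of a row of four. Origin at the centre of its underside; its top, 4 mm higher, is 18 mm above the table. Its y axis runs along the row towards tile1's end; tile centres are 88 mm apart. The board (90 x 460 mm) has its top 14 mm above the table.
- tile2: Fixed cork tile, 62 x 62 x 4 mm, on the dark display board, second from the left of a row of four. Origin at the centre of its underside; its top, 4 mm higher, is 18 mm above the table. Its y axis runs along the row towards tile1's end; tile centres are 88 mm apart. The board (90 x 460 mm) has its top 14 mm above the table.
- tile3: Fixed cork tile, 62 x 62 x 4 mm, on the dark display board, third from the left of a row of four. Origin at the centre of its underside; its top, 4 mm higher, is 18 mm above the table. Its y axis runs along the row towards tile1's end; tile centres are 88 mm apart. The board (90 x 460 mm) has its top 14 mm above the table.
- tile4: Fixed cork tile, 62 x 62 x 4 mm, on the dark display board, rightmost (-y end) of a row of four. Origin at the centre of its underside; its top, 4 mm higher, is 18 mm above the table. Its y axis runs along the row towards tile1's end; tile centres are 88 mm apart. The board (90 x 460 mm) has its top 14 mm above the table.
- blue_block: Fixed blue end block, 70 mm across the board, 26 mm along it, 35 mm high, standing at one end of the display board, 78 mm from the centre of the nearest tile. Origin at the centre of its underside. It may be at either end; it marks the end where the tallest maquette belongs. The other end has a like block in white (not listed).
- pencil_jar: Bystander: clear jar of coloured pencils, 72 mm across, 80 mm high, pencils up to 165 mm above the table. Origin at the centre of its underside. To be left where it is. (Not listed: a flat stone, 24 mm high, some 0.4 m to the right of the robot's midline, and a glue stick, 90 mm high, some 0.15 m beyond the board.)
There are look-alikes about, which are no part of the job. Leave any purple look-alike of the terracotta_torso alone.

How it is judged (in metres and radians):
At the end, for the whole second after the job is handed in: Counting from the tile next to the blue block, the black, white, terracotta and brass maquettes stand on the first, second, third and fourth tile: base centre within 14 mm of the tile's centre, base resting on the tile, tilted less than 0.1 rad, released and at rest (((horizontal distance between blue_block and tile1 below 0.12 m and horizontal distance between black_torso and tile1 below 0.014 m and z of black_torso in the frame of tile1 between 0.001 and 0.009 m and horizontal distance between white_torso and tile2 below 0.014 m and z of white_torso in the frame of tile2 between 0.001 and 0.009 m and horizontal distance between terracotta_torso and tile3 below 0.014 m and z of terracotta_torso in the frame of tile3 between 0.001 and 0.009 m and horizontal distance between brass_torso and tile4 below 0.014 m and z of brass_torso in the frame of tile4 between 0.001 and 0.009 m) or (horizontal distance between blue_block and tile4 below 0.12 m and horizontal distance between black_torso and tile4 below 0.014 m and z of black_torso in the frame of tile4 between 0.001 and 0.009 m and horizontal distance between white_torso and tile3 below 0.014 m and z of white_torso in the frame of tile3 between 0.001 and 0.009 m and horizontal distance between terracotta_torso and tile2 below 0.014 m and z of terracotta_torso in the frame of tile2 between 0.001 and 0.009 m and horizontal distance between brass_torso and tile1 below 0.014 m and z of brass_torso in the frame of tile1 between 0.001 and 0.009 m)) and angle between each of black_torso, white_torso, terracotta_torso, brass_torso's own z axis and vertical below 0.1 rad and linear speed of each of black_torso, white_torso, terracotta_torso, brass_torso below 0.02 m/s and angular speed of each of black_torso, white_torso, terracotta_torso, brass_torso below 0.2 rad/s); the robot touches nothing.
It fails at once if a maquette is knocked over (tilted more than 0.8 rad) (angle between any of black_torso, white_torso, terracotta_torso, brass_torso's own z axis and vertical above 0.8 rad).
It fails at once if the pencil jar is moved by more than 30 mm (distance of pencil_jar from where it was at the start of the episode above 0.03 m).
It also fails if it takes over 109 s, if anything falls off the work surface, if the arm or the gripper's body presses on something with over 40 N, if the wrist force passes 120 N, or if a joint passes its speed limit or range.

## Working session

There is one attempt and no reset: what is moved stays moved. The work goes in short steps, Python scripts to look and compute and a tool call to move; the robot and the scene stay as the last step left them, time stands still between calls to the robot, and variables do not carry over. Pictures are saved under pics/ and viewed, at most 14 in all, crops included, and the job is handed in when it is done.

Besides the shell and the picture viewer there is one more tool, called after "Call:" as name(argument=value, ...), one argument or row to a line, values as JSON. arm_command: Moves the arm, as the interface text tells. Its arguments: {"type":"object","properties":{"steps":{"type":"array"},"squeeze":{"type":"number"}},"required":["steps"]}

```bash
mkdir -p pics; ls
python3 - <<'E'
from rig import *
import cv2
for n in("scene","top"):
    im=capture(n); cv2.imwrite(f"pics/{n}0.png",im[:,:,::-1]); c=get_calibration(n); print(n,c)
s=sense(); print(s)
E
```

```text
pics
scene {'intrinsics': array([[428.52884247,   0.        , 278.98662964],
       [  0.        , 428.52884247, 209.19117425],
       [  0.        ,   0.        ,   1.        ]]), 'rvec': array([ 2.05691469,  1.0072374 , -0.50731862]), 'tvec': array([-399.48541493, -187.25166772, 1271.87581392])}
top {'intrinsics': array([[438.73618937,   0.        , 277.33845998],
       [  0.        , 438.73618937, 203.70261341],
       [  0.        ,   0.        ,   1.        ]]), 'rvec': array([ 2.13541735, -2.18171802,  0.12308852]), 'tvec': array([ 112.46240619,  514.31953748, 1017.91951963])}
{'time_s': 0.1, 'joints': array([ 9.08598038e-01,  3.13369562e-01,  1.49836562e+00, -2.36277599e-05,
        1.33098277e+00, -2.23395610e-01]), 'dq': array([-5.67843393e-04, -3.30181421e-03, -2.33893646e-03,  3.36450485e-04,
        7.02463184e-05,  7.16622938e-04]), 'tau': array([ 1.64212659e-03, -4.12895858e+01, -2.60139996e+01, -2.57973752e-04,
        2.98073726e-03, -4.75936440e-05]), 'eef_pos': array([222.92858949, 475.08250021, 244.80312258]), 'ee_rot': array([-2.30709048e-04,  2.17642573e-01,  9.76028378e-01, -5.13300330e-04]), 'force': array([0.38545899, 0.40103274, 0.10610376]), 'wrist_torque': array([ 0.03858384, -0.0179927 ,  0.04766438]), 'grip_force': 0.0, 'grip_width': 1.0008423189405466}
```

View pics/scene0.png

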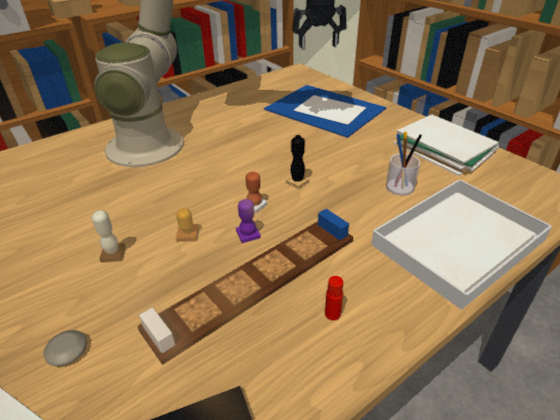

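View pics/top0.png

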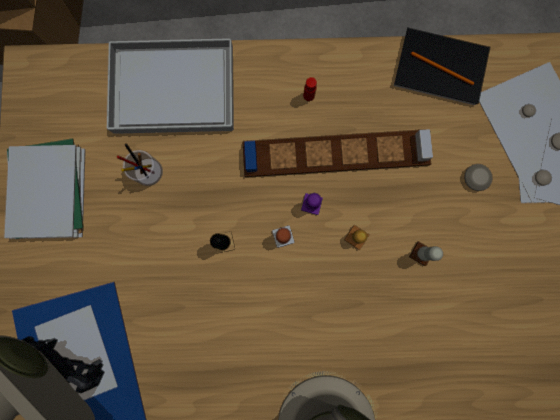

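The scene picture shows black (298,160), terracotta (254,190), purple look-alike (247,220), brass (186,224) and white (106,235), with the blue block at (333,224). In the top view: black (222,242), terracotta (283,236), purple (313,203), brass (358,237), white (428,254). The blue block (250,156) is at the +y end, so black belongs on tile1. There are two terracotta candidates: orange-brown on a white base at top (283,236), and purple on a purple base at top (313,203). The first fits the description, and I'll confirm it in a crop.

Run:
```python
import cv2
t=cv2.imread("pics/top0.png")[125:275,200:460]; cv2.imwrite("pics/tc.png",cv2.resize(t,None,fx=3,fy=3,interpolation=cv2.INTER_CUBIC))
t=cv2.imread("pics/scene0.png")[130:330,80:360]; cv2.imwrite("pics/sc.png",cv2.resize(t,None,fx=2.8,fy=2.8,interpolation=cv2.INTER_CUBIC))
```

```text
(no output)
```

View pics/tc.png

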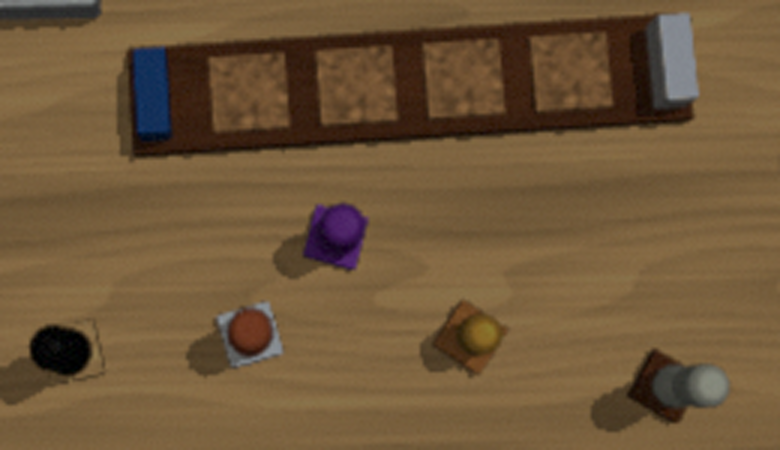

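View pics/sc.png

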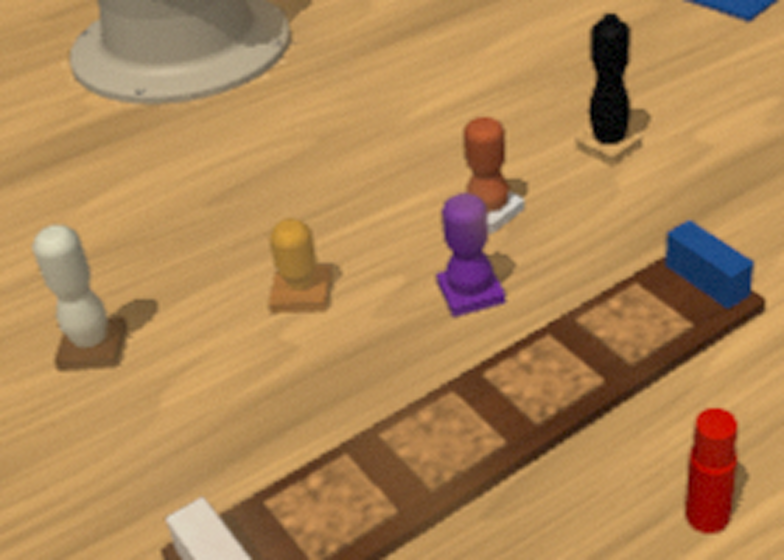

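The crops confirm the orange-brown figure on the white base (top crop 250,335) as the terracotta torso. The purple one (335,237) is the look-alike to leave alone. Next I localise everything and overlay the models to check.

```bash
cat > h.py <<'E'
import numpy as np, cv2
from rig import *
def cal(n):
    c=get_calibration(n); return np.array(c["intrinsics"]),np.array(c["rvec"],float),np.array(c["tvec"],float)
def ray(n,px,z):
    K,r,t=cal(n); R=cv2.Rodrigues(r)[0]; C=-R.T@t; d=R.T@np.linalg.inv(K)@np.array([px[0],px[1],1.]); return C+d*(z-C[2])/d[2]
def proj(n,P):
    K,r,t=cal(n); return cv2.projectPoints(np.array(P,float).reshape(-1,3),r,t,K,None)[0].reshape(-1,2)
def ring(c,r,z,N=40):
    a=np.linspace(0,2*np.pi,N); return np.c_[c[0]+r*np.cos(a),c[1]+r*np.sin(a),0*a+z]
OBJ=dict(black=(136,17,94,125),white=(114,16,74,106),terra=(92,17,58,86),brass=(70,16,30,62),purple=(92,17,58,86))
E
python3 - <<'E'
from h import *
px=dict(black=(72.5,351.5,12),white=(665,386,12),terra=(249.7,335,12),brass=(470,336.5,12),purple=(336,237,12),t1=(249,92,18),t2=(357,86,18),t3=(464,79,18),t4=(571.5,71,18))
P={k:ray("top",((u+.5)/3-.5+200,(v+.5)/3-.5+125),z) for k,(u,v,z) in px.items()}
for k in P: print(k,P[k].round(1), np.hypot(*P[k][:2]).round())
print([np.linalg.norm(P[f"t{i}"]-P[f"t{i+1}"]).round(1) for i in(1,2,3)])
print("jar",ray("top",(142,170),0)[:2].round(),"glue",ray("top",(310,95),0)[:2].round())
for n,(x0,y0,x1,y1,f) in dict(scene=(80,130,360,330,2.8),top=(200,125,460,275,3)).items():
    im=cv2.resize(cv2.imread(f"pics/{n}0.png")[y0:y1,x0:x1],None,fx=f,fy=f,interpolation=cv2.INTER_CUBIC)
    for k,p in P.items():
        rs=[(8,p[2]),(22,p[2])] if k[0]=='t' and len(k)==2 else [(22,12),(OBJ[k][1],OBJ[k][2]),(OBJ[k][1],OBJ[k][3])]
        for r,z in rs:
            q=(proj(n,ring(p,r,z))+.5-[x0,y0])*f-.5
            cv2.polylines(im,[q.round().astype(np.int32)],True,(0,255,0),1)
    cv2.imwrite(f"pics/ov_{n}.png",im)
E
```

```text
black [429.1 232.3  12. ] 488.0
white [ 391.6 -241.    12. ] 460.0
terra [439.3  89.7  12. ] 448.0
brass [434.3 -87.1  12. ] 443.0
purple [517.1  18.   12. ] 517.0
t1 [637.2  85.9  18. ] 643.0
t2 [640.2  -2.5  18. ] 640.0
t3 [644.1 -90.   18. ] 650.0
t4 [ 648.8 -178.1   18. ] 673.0
[np.float64(88.4), np.float64(87.7), np.float64(88.2)]
jar [612. 436.] glue [796.  13.]
```

View pics/ov_scene.png

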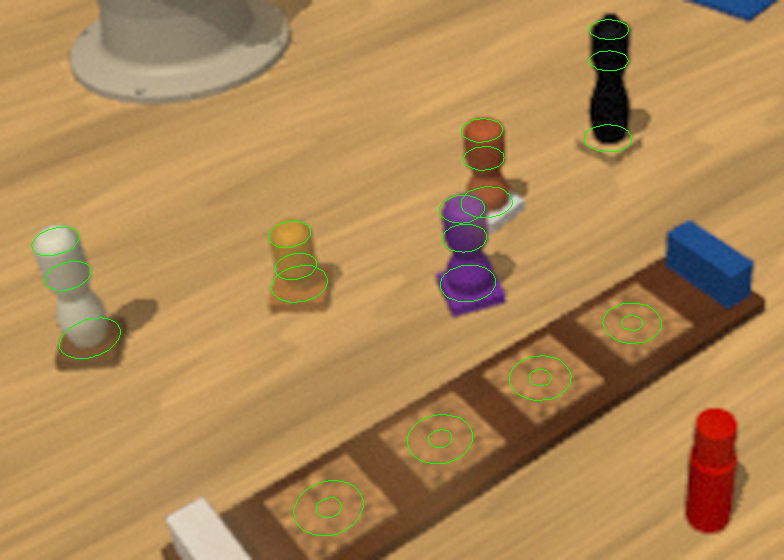

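View pics/ov_top.png

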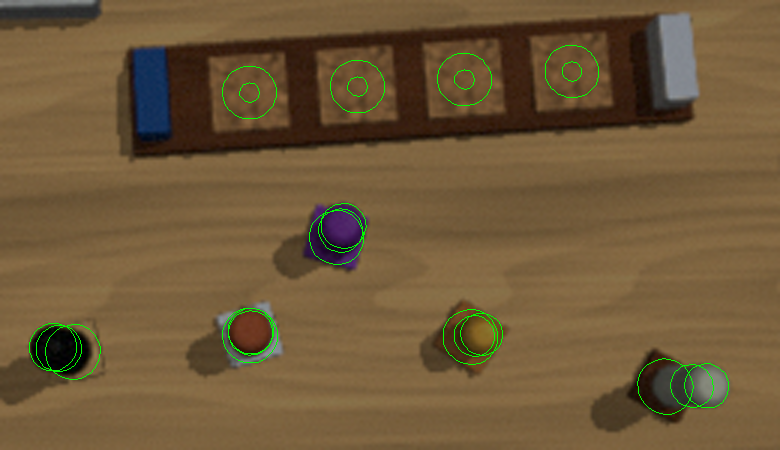

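The model rings match both views within about 3 mm. The tile spacings come out at 88.4, 87.7 and 88.2 mm, and the heights and reach agree. First move: square the tool to the world (tool y = +x, tool x = +y), then go above black.

Call:
arm_command(
  steps=[
    [[1,0,0,0,0,0,0.943],[1,0,0,0,0,0,0.943],[1,0,0,0,0,0,0.943],[1,0,0,0,0,0,0.943],[1,0,0,0,0,0,0.943],[1,0,0,0,0,0,0.943],[1,0,0,0,0,0,0.943],[1,0,0,0,0,0,0.943]],
  ],
  squeeze=40,
)

```text
time_s: 1.1
eef_pos: [223.0, 475.1, 244.9]
ee_rot: [0.0, 0.709, 0.706, -0.0]
force: [0.1, -0.3, -0.4]
grip_width: 1.004
grip_force: 0.0
```

Call:
arm_command(
  steps=[
    [[1,-0.6,0.5,0,0,0,0],[1,-0.7,0.6,0,0,0,0],[1,-0.7,0.6,0,0,0,0],[1,-0.7,0.6,0,0,0,0],[1,-0.7,0.6,0,0,0,0],[1,-0.7,0.6,0,0,0,0],[1,-0.76,0.62,0,0,0,0],[1,0,0,0,0,0,0]],
  ],
)

```text
time_s: 2.1
eef_pos: [430.5, 230.3, 244.8]
ee_rot: [-0.0, 0.708, 0.706, -0.0]
force: [-0.7, 0.4, -0.2]
grip_width: 1.001
grip_force: 0.0
```

Call:
arm_command(
  steps=[
    [[1,0.04,-0.03,0,0,0,0],[1,0,0,0.6,0,0,0],[1,0,0,0.7,0,0,0],[1,0,0,0.6,0,0,0],[1,0,0,0.5,0,0,0],[1,0,0,0.3,0,0,0],[1,0,0,0.15,0,0,0],[1,0,0,0,0,0,0]],
  ],
)

```text
time_s: 3.1
eef_pos: [427.6, 234.6, 102.9]
ee_rot: [0.0, 0.707, 0.707, 0.0]
force: [0.3, -0.2, 0.4]
grip_width: 1.003
grip_force: 0.0
```

Run:
```python
from h import *
print(sense()["eef_pos"].round(1))
a=[cv2.resize(capture(n)[y:y+h,x:x+w],(400,400)) for n,(x,y,w,h) in dict(scene=(260,110,80,80),top=(180,200,80,80)).items()]
cv2.imwrite("pics/g1.png",np.hstack(a)[:,:,::-1])
```

```text
[427.6 234.6 102.9]
```

View pics/g1.png

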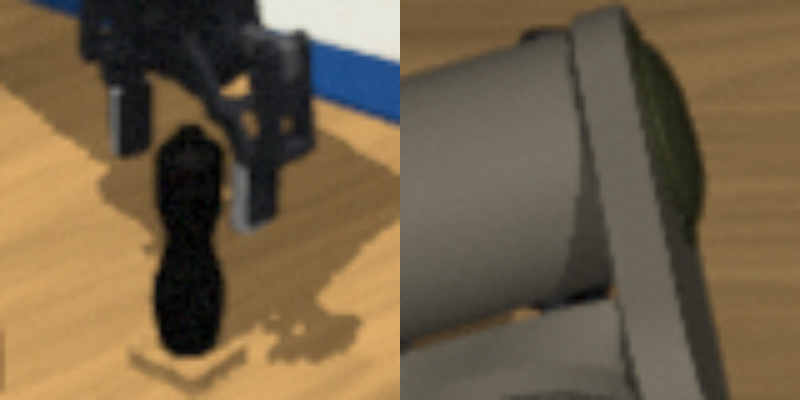

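Black is centred between the open fingers, with its head well inside them (scene crop 188,170). A small correction, then close.

Call:
arm_command(
  steps=[
    [[1,-0.04,0.03,0,0,0,0],[0.5,0,0,0,0,0,0],[0.3,0,0,0,0,0,0],[0.2,0,0,0,0,0,0],[0.2,0,0,0,0,0,0],[0.2,0,0,0,0,0,0],[0.2,0,0,0,0,0,0],[0.2,0,0,0,0,0,0]],
  ],
  squeeze=40,
)

```text
time_s: 4.2
eef_pos: [429.1, 232.4, 103.0]
ee_rot: [-0.0, 0.707, 0.707, -0.0]
force: [-2.2, 0.1, 5.3]
grip_width: 0.383
grip_force: 40.3
```

Call:
arm_command(
  steps=[
    [[0.2,0,0,-0.2,0,0,0],[0.2,0,0,-0.4,0,0,0],[0.2,0,0,-0.6,0,0,0],[0.2,0,0.3,-0.2,0,0,0],[0.2,-0.3,0.4,0,0,0,0],[0.2,-0.5,0.6,0,0,0,0],[0.2,-0.5,0.6,0,0,0,0],[0.2,-0.5,0.6,0,0,0,0]],
  ],
)

```text
time_s: 5.2
eef_pos: [555.0, 141.5, 172.8]
ee_rot: [-0.0, 0.707, 0.707, -0.0]
force: [0.2, -0.8, -3.6]
grip_width: 0.382
grip_force: 40.5
```

Call:
arm_command(
  steps=[
    [[0.2,-0.5,0.6,0,0,0,0],[0.2,-0.4,0.6,0,0,0,0],[0.2,-0.2,0.3,0,0,0,0],[0.2,-0.03,0.16,0,0,0,0],[0.2,0,0,0,0,0,0],[0.2,0,0,0,0,0,0]],
  ],
)

```text
time_s: 5.95
eef_pos: [636.7, 86.6, 172.8]
ee_rot: [-0.0, 0.707, 0.708, -0.0]
force: [0.8, -0.2, -2.7]
grip_width: 0.381
grip_force: 40.7
```

Call:
arm_command(
  steps=[
    [[0.2,0,0,0.3,0,0,0],[0.2,0,0,0.3,0,0,0],[0.2,0,0,0.2,0,0,0],[0.2,0,0,0.14,0,0,0],[0.2,0,0,0.06,0,0,0],[0.2,0,0,0,0,0,0],[0.2,0,0,0,0,0,0]],
  ],
)

```text
time_s: 6.82
eef_pos: [637.4, 85.9, 123.2]
ee_rot: [0.0, 0.707, 0.707, 0.0]
force: [0.4, 0.4, -3.6]
grip_width: 0.386
grip_force: 40.6
```

Run:
```python
from h import *
print(sense()["eef_pos"].round(1))
a=cv2.resize(capture("scene")[150:280,230:380],(750,600))
# tile centre ring shown
for r in(8,22):
  q=(proj("scene",ring((637.2,85.9),r,18))-[230,150])*[5,600/130]
  cv2.polylines(a,[q.round().astype(np.int32)],True,(0,255,0),1)
cv2.imwrite("pics/p1.png",a[:,:,::-1])
```

```text
[637.4  85.9 123.2]
```

View pics/p1.png

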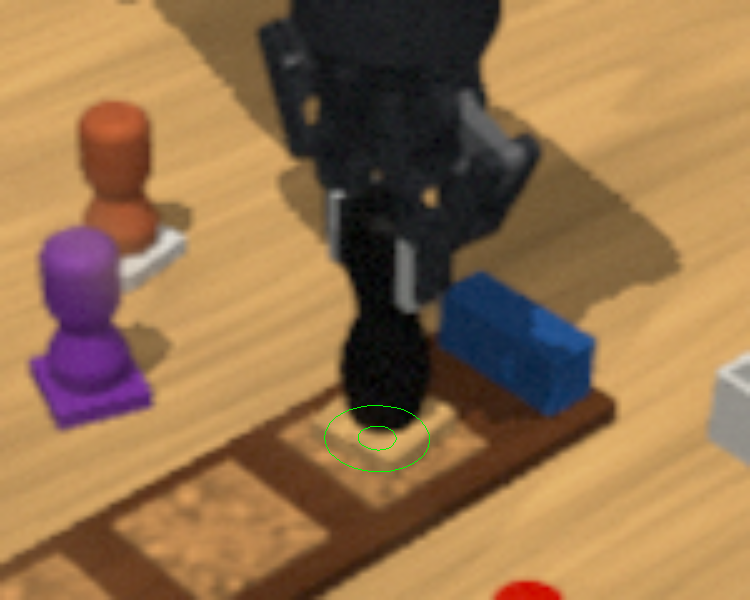

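Black is held upright about 2 mm above tile1, its base within a few mm of the tile centre (383,439). Lower and release.

Call:
arm_command(
  steps=[
    [[0.2,-0.03,0.02,0,0,0,0],[0.2,0,0,0.04,0,0,0],[0.2,0,0,0.02,0,0,0],[0.2,0,0,0,0,0,0]],
  ],
)

```text
time_s: 7.38
eef_pos: [638.5, 84.3, 121.0]
ee_rot: [0.001, 0.707, 0.707, 0.0]
force: [-2.9, 0.3, 5.1]
grip_width: 0.381
grip_force: 41.6
```

Call:
arm_command(
  steps=[
    [[0.45,0,0,0,0,0,0],[0.6,0,0,0,0,0,0],[0.9,0,0,0,0,0,0],[1,0,0,0,0,0,0],[1,0,0,0,0,0,0],[1,0,0,-0.2,0,0,0],[1,0,0,-0.6,0,0,0],[1,0,0,-0.8,0,0,0]],
  ],
)

```text
time_s: 8.38
eef_pos: [637.9, 84.4, 200.8]
ee_rot: [-0.0, 0.707, 0.707, -0.0]
force: [-0.3, 0.4, -0.2]
grip_width: 0.998
grip_force: 0.0
```

Call:
arm_command(
  steps=[
    [[1,0,0,-0.3,0,0,0],[1,0,0,-0.3,0,0,0],[1,0,0,0,0,0,0]],
  ],
)

```text
time_s: 8.75
eef_pos: [638.4, 84.4, 230.1]
ee_rot: [0.0, 0.707, 0.707, 0.0]
force: [-0.2, -0.1, 0.1]
grip_width: 1.003
grip_force: 0.0
```

Call:
arm_command(
  steps=[
    [[1,0.106,-0.4,0,0,0,0],[1,0,-0.7,0,0,0,0],[1,0,-0.8,0,0,0,0],[1,0,-0.8,0,0,0,0],[1,0,-0.7,0,0,0,0],[1,0,-0.4,0,0,0,0],[1,0,-0.18,0,0,0,0],[1,0,0,0,0,0,0]],
  ],
)

```text
time_s: 9.75
eef_pos: [439.2, 89.6, 229.5]
ee_rot: [-0.0, 0.707, 0.707, -0.0]
force: [0.6, -0.5, 0.3]
grip_width: 1.002
grip_force: 0.0
```

Call:
arm_command(
  steps=[
    [[1,0,0,0.5,0,0,0],[1,0,0,0.8,0,0,0],[1,0,0,0.8,0,0,0],[1,0,0,0.6,0,0,0],[1,0,0,0.3,0,0,0],[1,0,0,0.2,0,0,0],[1,0,0,0.1,0,0,0],[1,0,0,0,0,0,0]],
  ],
)

```text
time_s: 10.75
eef_pos: [439.4, 89.6, 64.8]
ee_rot: [0.0, 0.707, 0.707, 0.0]
force: [-0.1, 0.6, 0.0]
grip_width: 1.001
grip_force: 0.0
```

Run:
```python
from h import *
print(sense()["eef_pos"].round(1))
a=cv2.resize(capture("scene")[140:300,210:370],(600,600))
for p,h in((( 637.2,85.9),18),((439.3,89.7),0)):
 for r,z in((22,12),(17,111 if h else 86)):
  q=(proj("scene",ring(p,r,z+h))-[210,140])*3.75
  cv2.polylines(a,[q.round().astype(np.int32)],True,(0,255,0),1)
cv2.imwrite("pics/g2.png",a[:,:,::-1])
```

```text
[439.4  89.6  64.8]
```

View pics/g2.png

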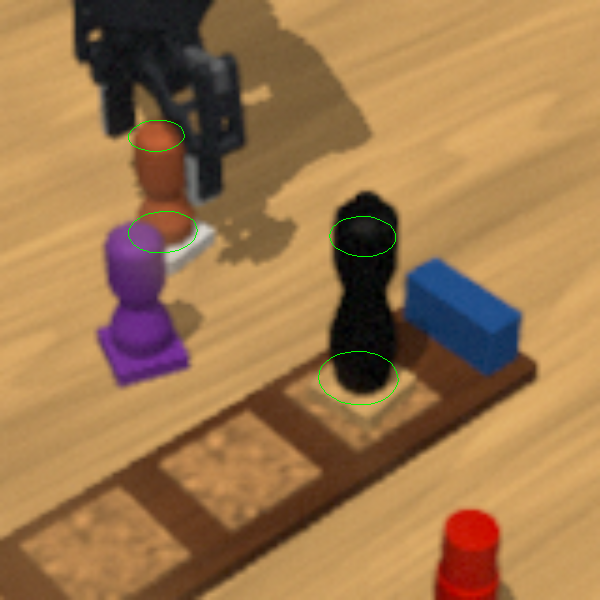

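Black stands upright and centred on tile1 (358,380). Terracotta sits between the fingers (158,150), with the purple one clear. Close and lift high, because the path passes near the purple one.

Call:
arm_command(
  steps=[
    [[0.6,0,0,0,0,0,0],[0.3,0,0,0,0,0,0],[0.2,0,0,0,0,0,0],[0.2,0,0,0,0,0,0],[0.2,0,0,0,0,0,0],[0.2,0,0,0,0,0,0],[0.2,0,0,0,0,0,0]],
  ],
)

```text
time_s: 11.68
eef_pos: [439.5, 89.6, 65.1]
ee_rot: [0.0, 0.707, 0.707, 0.0]
force: [1.1, -0.1, 5.2]
grip_width: 0.386
grip_force: 39.9
```

Call:
arm_command(
  steps=[
    [[0.2,0,0,-0.2,0,0,0],[0.2,0,0,-0.5,0,0,0],[0.2,0,0,-0.7,0,0,0],[0.2,0,0,-0.7,0,0,0],[0.2,0,0,-0.6,0,0,0],[0.2,0,0,-0.2,0,0,0],[0.2,0,0,-0.1,0,0,0],[0.2,0,0,0,0,0,0]],
  ],
)

```text
time_s: 12.68
eef_pos: [438.9, 89.6, 214.0]
ee_rot: [-0.001, 0.707, 0.707, -0.001]
force: [0.4, -0.4, -2.5]
grip_width: 0.383
grip_force: 40.3
```

Call:
arm_command(
  steps=[
    [[0.2,-0.3,0.3,0,0,0,0],[0.2,-0.5,0.6,0,0,0,0],[0.2,-0.6,0.7,0,0,0,0],[0.2,-0.6,0.7,0,0,0,0],[0.2,-0.6,0.7,0,0,0,0],[0.2,-0.5,0.6,0,0,0,0],[0.2,-0.3,0.3,0,0,0,0],[0.2,-0.19,0.2,0,0,0,0]],
  ],
)

```text
time_s: 13.68
eef_pos: [645.0, -91.9, 212.9]
ee_rot: [-0.001, 0.707, 0.707, -0.001]
force: [-0.2, 0.9, -2.1]
grip_width: 0.388
grip_force: 40.5
```

Call:
arm_command(
  steps=[
    [[0.2,0,0,0.2,0,0,0],[0.2,0,0,0.5,0,0,0],[0.2,0,0,0.6,0,0,0],[0.2,0,0,0.6,0,0,0],[0.2,0,0,0.4,0,0,0],[0.2,0,0,0.2,0,0,0],[0.2,0,0,0.07,0,0,0],[0.2,0,0,0,0,0,0]],
  ],
)

```text
time_s: 14.68
eef_pos: [644.5, -89.8, 86.7]
ee_rot: [0.0, 0.707, 0.707, 0.0]
force: [-0.6, -0.1, -2.1]
grip_width: 0.383
grip_force: 40.5
```

Call:
arm_command(
  steps=[
    [[0.2,0,0,0.04,0,0,0],[0.2,0,0,0.03,0,0,0],[0.2,0,0,0,0,0,0],[0.2,0,0,0,0,0,0]],
  ],
)

```text
time_s: 15.18
eef_pos: [644.5, -89.8, 83.2]
ee_rot: [0.0, 0.707, 0.707, 0.0]
force: [0.4, 0.9, 1.2]
grip_width: 0.387
grip_force: 40.7
```

Call:
arm_command(
  steps=[
    [[0.45,0,0,0,0,0,0],[0.6,0,0,0,0,0,0],[0.9,0,0,0,0,0,0],[1,0,0,0,0,0,0],[1,0,0,0,0,0,0],[1,0,0,-0.2,0,0,0],[1,0,0,-0.6,0,0,0],[1,0,0,-0.8,0,0,0]],
  ],
)

```text
time_s: 16.18
eef_pos: [644.0, -89.7, 163.7]
ee_rot: [-0.001, 0.707, 0.707, -0.0]
force: [0.5, 0.2, -0.6]
grip_width: 1.001
grip_force: 0.0
```

Call:
arm_command(
  steps=[
    [[1,0,0,-0.8,0,0,0],[1,0,0,-0.3,0,0,0],[1,0,0,0,0,0,0]],
  ],
)

```text
time_s: 16.55
eef_pos: [644.4, -89.8, 218.2]
ee_rot: [0.0, 0.707, 0.707, 0.0]
force: [0.8, -0.2, -0.5]
grip_width: 0.999
grip_force: 0.0
```

Call:
arm_command(
  steps=[
    [[1,-0.2,-0.4,0,0,0,0],[1,-0.4,-0.7,0,0,0,0],[1,-0.5,-0.8,0,0,0,0],[1,-0.5,-0.8,0,0,0,0],[1,-0.5,-0.8,0,0,0,0],[1,-0.5,-0.8,0,0,0,0],[1,-0.3,-0.5,0,0,0,0],[1,-0.124,-0.256,0,0,0,0]],
  ],
)

```text
time_s: 17.55
eef_pos: [390.2, -241.3, 216.6]
ee_rot: [-0.001, 0.707, 0.707, 0.0]
force: [0.5, 0.2, 1.5]
grip_width: 1.005
grip_force: 0.0
```

Call:
arm_command(
  steps=[
    [[1,0,0,0.2,0,0,0],[1,0,0,0.5,0,0,0],[1,0,0,0.6,0,0,0],[1,0,0,0.6,0,0,0],[1,0,0,0.4,0,0,0],[1,0,0,0.2,0,0,0],[1,0,0,0.2,0,0,0],[1,0,0,0,0,0,0]],
  ],
)

```text
time_s: 18.55
eef_pos: [391.6, -240.8, 82.4]
ee_rot: [-0.0, 0.707, 0.707, 0.0]
force: [0.2, -0.1, 0.3]
grip_width: 0.999
grip_force: 0.0
```

Run:
```python
from h import *
print(sense()["eef_pos"].round(1))
a=cv2.resize(capture("scene")[170:330,60:340],(784,448))
for p,h,z1 in(((637.2,85.9),18,111),((644.1,-90),18,86),((391.6,-241),0,106),((434.3,-87.1),0,62)):
 for r,z in((22,12),(17,z1)):
  q=(proj("scene",ring(p,r,z+h))-[60,170])*2.8
  cv2.polylines(a,[q.round().astype(np.int32)],True,(0,255,0),1)
cv2.imwrite("pics/g3.png",a[:,:,::-1])
```

```text
[ 391.6 -240.8   82.4]
```

View pics/g3.png

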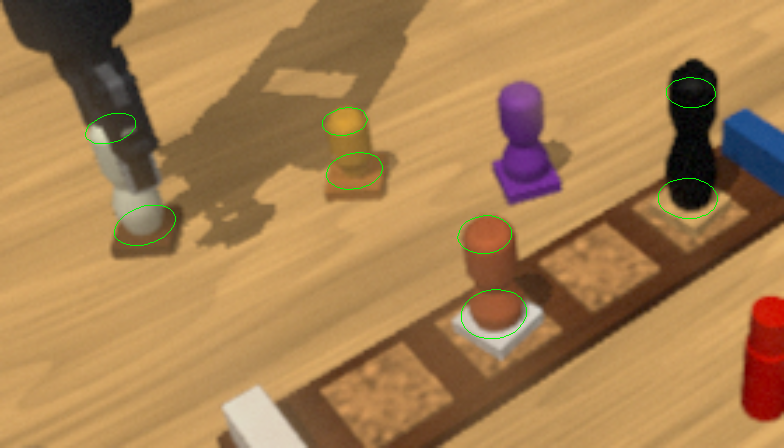

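Terracotta stands upright on tile3 (498,318), within a few mm. White is between the fingers (115,155). Close and lift.

Call:
arm_command(
  steps=[
    [[0.6,0,0,0,0,0,0],[0.3,0,0,0,0,0,0],[0.2,0,0,0,0,0,0],[0.2,0,0,0,0,0,0],[0.2,0,0,0,0,0,0],[0.2,0,0,0,0,0,0],[0.2,0,0,0,0,0,0]],
  ],
)

```text
time_s: 19.48
eef_pos: [391.6, -241.2, 83.2]
ee_rot: [0.0, 0.707, 0.707, -0.0]
force: [-2.4, 0.5, 6.2]
grip_width: 0.361
grip_force: 39.9
```

Call:
arm_command(
  steps=[
    [[0.2,0,0,-0.2,0,0,0],[0.2,0,0,-0.5,0,0,0],[0.2,0,0,-0.7,0,0,0],[0.2,0,0,-0.7,0,0,0],[0.2,0,0,-0.6,0,0,0],[0.2,0,0,-0.2,0,0,0],[0.2,0,0,-0.1,0,0,0],[0.2,0,0,0,0,0,0]],
  ],
)

```text
time_s: 20.48
eef_pos: [391.3, -240.9, 232.0]
ee_rot: [-0.001, 0.707, 0.707, 0.0]
force: [-0.1, 0.2, -2.5]
grip_width: 0.359
grip_force: 40.3
```

Call:
arm_command(
  steps=[
    [[0.2,0.3,0.3,0,0,0,0],[0.2,0.6,0.6,0,0,0,0],[0.2,0.7,0.8,0,0,0,0],[0.2,0.8,0.8,0,0,0,0],[0.2,0.8,0.8,0,0,0,0],[0.2,0.7,0.8,0,0,0,0],[0.2,0.6,0.6,0,0,0,0],[0.2,0.27,0.28,0,0,0,0]],
  ],
)

```text
time_s: 21.48
eef_pos: [641.2, -0.5, 230.7]
ee_rot: [-0.001, 0.706, 0.708, -0.001]
force: [0.1, -0.4, -3.4]
grip_width: 0.359
grip_force: 40.6
```

Call:
arm_command(
  steps=[
    [[0.2,0,0,0,0,0,0],[0.2,0,0,0.4,0,0,0],[0.2,0,0,0.6,0,0,0],[0.2,0,0,0.6,0,0,0],[0.2,0,0,0.5,0,0,0],[0.2,0,0,0.3,0,0,0],[0.2,0,0,0.17,0,0,0],[0.2,0,0,0,0,0,0]],
  ],
)

```text
time_s: 22.48
eef_pos: [640.4, -2.7, 104.3]
ee_rot: [-0.0, 0.707, 0.707, -0.0]
force: [-0.5, -0.5, -2.0]
grip_width: 0.362
grip_force: 40.6
```

Call:
arm_command(
  steps=[
    [[0.2,0,0,0.04,0,0,0],[0.2,0,0,0.025,0,0,0],[0.2,0,0,0,0,0,0],[0.2,0,0,0,0,0,0]],
  ],
)

```text
time_s: 22.98
eef_pos: [640.5, -2.5, 101.2]
ee_rot: [0.0, 0.707, 0.707, 0.0]
force: [0.3, -0.3, -2.8]
grip_width: 0.36
grip_force: 40.7
```

Call:
arm_command(
  steps=[
    [[0.45,0,0,0,0,0,0],[0.6,0,0,0,0,0,0],[0.9,0,0,0,0,0,0],[1,0,0,0,0,0,0],[1,0,0,0,0,0,0],[1,0,0,-0.2,0,0,0],[1,0,0,-0.6,0,0,0],[1,0,0,-0.8,0,0,0]],
  ],
)

```text
time_s: 23.98
eef_pos: [640.2, -2.4, 182.0]
ee_rot: [-0.0, 0.707, 0.707, -0.0]
force: [0.2, -0.1, -0.4]
grip_width: 0.996
grip_force: 0.0
```

Call:
arm_command(
  steps=[
    [[1,0,0,-0.8,0,0,0],[1,0,0,-0.3,0,0,0],[1,0,0,0,0,0,0]],
  ],
)

```text
time_s: 24.35
eef_pos: [640.5, -2.5, 236.3]
ee_rot: [0.0, 0.707, 0.707, 0.0]
force: [0.0, -0.7, -0.3]
grip_width: 1.0
grip_force: 0.0
```

Call:
arm_command(
  steps=[
    [[1,-0.1,-0.3,0,0,0,0],[1,-0.2,-0.6,0,0,0,0],[1,-0.3,-0.7,0,0,0,0],[1,-0.3,-0.7,0,0,0,0],[1,-0.3,-0.7,0,0,0,0],[1,-0.2,-0.6,0,0,0,0],[1,-0.2,-0.4,0,0,0,0],[1,-0.09,-0.12,0,0,0,0]],
  ],
)

```text
time_s: 25.35
eef_pos: [433.4, -87.2, 234.9]
ee_rot: [-0.001, 0.707, 0.707, -0.0]
force: [0.1, -0.3, -0.2]
grip_width: 0.998
grip_force: 0.0
```

Call:
arm_command(
  steps=[
    [[1,0,0,0.4,0,0,0],[1,0,0,0.8,0,0,0],[1,0,0,0.9,0,0,0],[1,0,0,0.8,0,0,0],[1,0,0,0.6,0,0,0],[1,0,0,0.3,0,0,0],[1,0,0,0.1,0,0,0],[1,0,0,0,0,0,0]],
  ],
)

```text
time_s: 26.35
eef_pos: [434.6, -86.9, 40.8]
ee_rot: [-0.0, 0.707, 0.707, -0.0]
force: [-0.0, -1.2, -0.5]
grip_width: 0.999
grip_force: 0.0
```

Call:
arm_command(
  steps=[
    [[0.6,0,0,0,0,0,0],[0.3,0,0,0,0,0,0],[0.2,0,0,0,0,0,0],[0.2,0,0,0,0,0,0],[0.2,0,0,0,0,0,0],[0.2,0,0,0,0,0,0],[0.2,0,0,0,0,0,0]],
  ],
)

```text
time_s: 27.22
eef_pos: [434.5, -87.1, 41.5]
ee_rot: [0.0, 0.707, 0.707, -0.0]
force: [-2.4, 0.2, 5.9]
grip_width: 0.361
grip_force: 40.1
```

Call:
arm_command(
  steps=[
    [[0.2,0,0,-0.2,0,0,0],[0.2,0,0,-0.5,0,0,0],[0.2,0,0,-0.6,0,0,0],[0.2,0,0,-0.6,0,0,0],[0.2,0,0,-0.4,0,0,0],[0.2,0,0,-0.1,0,0,0],[0.2,0,0,0,0,0,0]],
  ],
)

```text
time_s: 28.1
eef_pos: [434.3, -87.0, 160.8]
ee_rot: [-0.0, 0.707, 0.707, -0.0]
force: [0.2, 0.3, -2.7]
grip_width: 0.357
grip_force: 40.2
```

Call:
arm_command(
  steps=[
    [[0.2,-0.2,0.3,0,0,0,0],[0.2,-0.3,0.6,0,0,0,0],[0.2,-0.3,0.7,0,0,0,0],[0.2,-0.3,0.8,0,0,0,0],[0.2,-0.3,0.7,0,0,0,0],[0.2,-0.2,0.6,0,0,0,0],[0.2,-0.1,0.4,0,0,0,0],[0.2,-0.12,0.19,0,0,0,0]],
  ],
)

```text
time_s: 29.1
eef_pos: [649.3, -177.9, 158.9]
ee_rot: [-0.001, 0.707, 0.707, -0.0]
force: [0.4, -0.3, -2.1]
grip_width: 0.356
grip_force: 40.2
```

Call:
arm_command(
  steps=[
    [[0.2,0,0,0,0,0,0],[0.2,0,0,0.3,0,0,0],[0.2,0,0,0.5,0,0,0],[0.2,0,0,0.5,0,0,0],[0.2,0,0,0.4,0,0,0],[0.2,0,0,0.2,0,0,0],[0.2,0,0,0.08,0,0,0],[0.2,0,0,0,0,0,0]],
  ],
)

```text
time_s: 30.1
eef_pos: [649.2, -178.1, 62.5]
ee_rot: [0.0, 0.707, 0.707, 0.0]
force: [-0.2, 0.0, -2.0]
grip_width: 0.353
grip_force: 40.2
```

Target z is about 59. Lower, release and retreat.

Call:
arm_command(
  steps=[
    [[0.2,0,0,0.04,0,0,0],[0.2,0,0,0.03,0,0,0],[0.2,0,0,0,0,0,0],[0.2,0,0,0,0,0,0]],
  ],
)

```text
time_s: 30.6
eef_pos: [649.3, -178.1, 59.5]
ee_rot: [0.001, 0.707, 0.707, 0.0]
force: [-2.8, 0.2, 6.6]
grip_width: 0.357
grip_force: 41.1
```

Call:
arm_command(
  steps=[
    [[0.45,0,0,0,0,0,0],[0.6,0,0,0,0,0,0],[0.9,0,0,0,0,0,0],[1,0,0,0,0,0,0],[1,0,0,0,0,0,0],[1,0,0,-0.2,0,0,0],[1,0,0,-0.6,0,0,0],[1,0,0,-0.8,0,0,0]],
  ],
)

```text
time_s: 31.6
eef_pos: [648.7, -177.8, 139.5]
ee_rot: [-0.001, 0.707, 0.707, -0.0]
force: [0.9, -0.1, 0.3]
grip_width: 0.997
grip_force: 0.0
```

Call:
arm_command(
  steps=[
    [[1,0,0,-0.9,0,0,0],[1,0,0,-0.9,0,0,0],[1,0,0,-0.8,0,0,0],[1,0,-0.6,0,0,0,0],[1,0,-0.8,0,0,0,0],[1,0,-0.8,0,0,0,0],[1,0,-0.8,0,0,0,0],[1,0,-0.8,0,0,0,0]],
  ],
)

```text
time_s: 32.6
eef_pos: [457.7, -177.9, 269.4]
ee_rot: [0.001, 0.707, 0.707, 0.0]
force: [-0.3, -0.7, -0.2]
grip_width: 1.004
grip_force: 0.0
```

Call:
arm_command(
  steps=[
    [[1,-0.8,-0.3,0,0,0,0],[1,-0.8,0,0,0,0,0],[1,-0.8,0,0,0,0,0],[1,-0.8,0,0,0,0,0],[1,-0.4,0,0,0,0,0],[1,0,0,0,0,0,0]],
  ],
)

```text
time_s: 33.35
eef_pos: [443.8, -358.8, 268.8]
ee_rot: [0.0, 0.707, 0.707, -0.0]
force: [0.6, 0.9, 0.2]
grip_width: 1.004
grip_force: 0.0
```

Run:
```python
from h import *
T=[(637.2,85.9),(640.2,-2.5),(644.1,-90),(648.8,-178.1)]; H=[111+14,106,86,62]
for n,(x0,y0,x1,y1) in dict(scene=(140,140,360,350),top=(230,110,450,190)).items():
    f=560/(y1-y0) if n=="scene" else 3.5
    a=cv2.resize(capture(n)[y0:y1,x0:x1],None,fx=f,fy=f,interpolation=cv2.INTER_CUBIC)
    for p,h in zip(T,H):
        for r,z in((22,30),(17,h+18)):
            q=(proj(n,ring(p,r,z))+.5-[x0,y0])*f-.5
            cv2.polylines(a,[q.round().astype(np.int32)],True,(0,255,0),1)
    print(a.shape); cv2.imwrite(f"pics/f_{n}.png",a[:,:,::-1])
```

```text
(560, 587, 3)
(280, 770, 3)
```

View pics/f_scene.png

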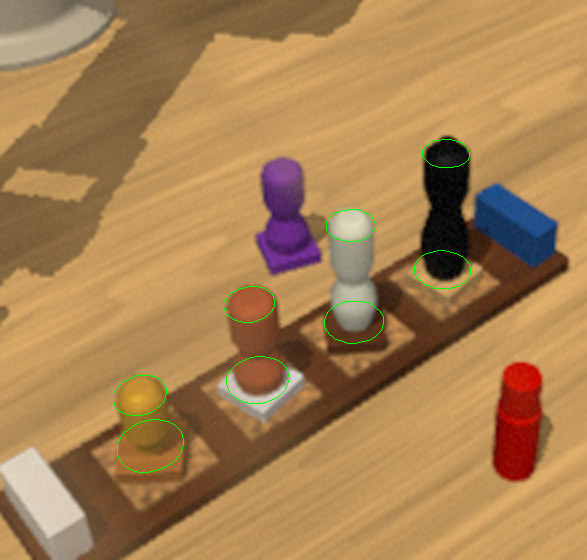

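View pics/f_top.png

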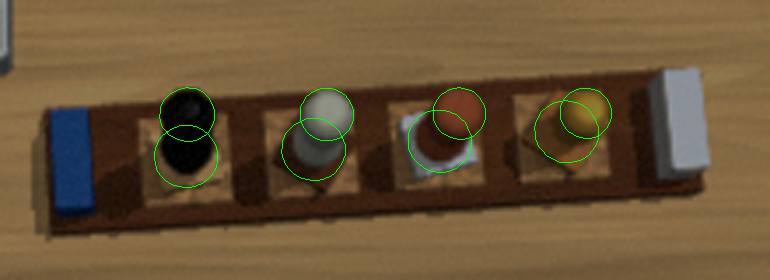

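Both views show all four maquettes upright and centred on their tiles. From the blue block in the scene crop they are black (443,270), white (353,322), terracotta (260,380) and brass (150,447). All match the predicted rings within about 4 mm, and the gripper is clear of everything.

```bash
python3 -c "
from rig import *
print(finish_job())"
```

```text
the job is handed in; nothing more can be done
None
```

The job is handed in at about 33 s: black, white, terracotta and brass stand upright on tiles 1 to 4, counted from the blue block, each within about 4 mm of its tile centre in the last pictures; the purple look-alike and the pencil jar were left alone, and no verdict came back.

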